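Trial-fit a bayonet lid and hold it at the halfway mark

ROBOT

A 7-joint arm with a two-finger parallel gripper is mounted at the origin on the work surface. World frame = base frame: x ahead of the robot, y to its left, z up, the work surface at z = 0. Lengths are in m, angles in rad, forces in N, time in s.
With the tool pointing down it reaches from about 0.425 to 0.925 m from the base axis. Payload 6.8 kg.
Tool frame: the origin (TCP) lies at the very end of the fingers, on their centre line; the grasp point (between the pads) lies 19 mm behind it; z points along the fingers, y is the line along which they close (so a half turn about z gives the same grasp; the last joint's range is limited). The gripper opens to 85 mm and grips with 20 to 120 N. Pads are 22 mm wide; open, the fingers measure 114 mm over their backs; the gripper's body (76 mm by 85 mm) begins 54 mm behind the grasp point. The pads swing forward as they close: fully open they stand 13 mm farther back than shut.
Start: joints at [-1.324, 0.477, 0.022, 1.555, -0.011, 1.109, -0.083], TCP at [0.234, 0.633, 0.231] pointing down, gripper open.
Joint ranges: [-2.96, 2.96], [-0.34, 2.1], [-1.41, 1.46], [0.24, 2.44], [-1.37, 4.51], [0.17, 1.92], [-2.96, 2.96]. Speed limits (rad/s): [2.39, 2.39, 3.14, 3.14, 3.14, 3.14, 3.14].

INTERFACE

Orientations are given as a unit quaternion [w, x, y, z].
In Python, from station import bot gives the robot as it stands. The module is installed in compiled form; this text tells all that it offers.
- The arm moves only by the shell command python3 -m jog 'ROWS' [OPENING] [FORCE]. ROWS is JSON, a list of rows, each a list of 4 numbers: the shift along the tool's x, y, z in cm, then the turn about the tool's z in rad. In form: [[x, y, z, spin], ...]. A call has 1 to 20 rows; each row is the pose to reach, as a shift and turn from the pose commanded when the call began, along the tool's axes at that moment; what a row does not reach only later rows make up. A row lasts 1/12 s, in which the tool goes at most 41.7 mm and 7.16 degrees, less where a joint would pass 70% of its speed; a pose out of reach is approached as far as the arm can. A call with a gripper value outside its range is refused whole. OPENING is the closure, from -1 (fully open) to 1 (shut), set as the call begins (- or left out, the last holds). The fingers move at their own pace and stop on an object; FORCE is the grip in N (left out, the last holds). Time passes only in rows, so rows that repeat a pose let the fingers close. It gives the time, the measured TCP pose, the force, the opening and the grip force at its end, in the units of the state.
- bot.get_obs(): the state, without advancing time (a new reading comes with each control period).
- bot.read_camera(name): name is "side" or "top" or "wrist"; returns a dict with "pixels" (384x512x3 uint8, red, green, blue), "depth" (384x512 float32, m along the optical axis (not along the pixel's ray), 0 where there is no reading), "fovy" (degrees; the focal length in pixels is half the picture's height over the tangent of half this angle, whatever the lens; pixels are square), "cx", "cy" (the principal point, pixels), "pose" (4x4, takes a point from camera to world coordinates). Camera axes: x right, y down, z forward; pixel columns grow to the right and rows downward; lengths in m; the calibration is good to about 2 mm. A picture is of the moment at which its call begins.
- bot.hand_in(): hands the job in; it is judged then, once.
The state is a dict: "t": time; "q": joint angles; "joint_vel": joint speeds; "joint_torque": joint torques, N m; "eef_pos": TCP position; "tool_rot": TCP orientation; "contact_force": force on the tool from outside, world axes, zero at the start; "torque": the same for the moment, N m; "gripper_width": opening from 0.0 (shut) to 1.0 (fully open); "grasp_force": force on a finger pad.
Only numpy, scipy, OpenCV 4.12 (cv2) and the standard library are available. Lean on these libraries where they do the work, as an engineer would, in place of code of your own. Each camera call takes 0.05 s, during which the arm holds its last target. There are 200 camera calls.

TASK

Pick up the olive-wood lid by its golden bar, turn it so that its white pointer faces the white mark on the counting canister, and set it fully down into the canister's mouth. Then twist it clockwise (seen from above) until the pointer is at the blue halfway mark, well before the lock clicks at the red mark, and finish while still gripping the lid there, fully down, so the stallholder can check the fit. Leave the slate, cups, tin and bangle alone.

Things in the scene. Friction and masses are not known exactly. Their poses are not given: they have to be found in the camera images.
- canister: Olive-wood canister, fixed to the counter: 80 mm high, 96 mm across, cedar foot 144 mm across, 10 mm thick. Round its mouth a flange, 124 mm across, top 76 mm up, bears a white, a blue and a red mark. Mouth: collar with top 80 mm up, 8 mm thick, bore 64 mm, with two gaps 17 mm wide, one at the white mark, one across from it. Origin: centre of underside; z up, x towards the blue mark.
- lid: Loose lid, 0.09-0.18 kg, upright. Origin: centre of underside of its plug; z up, x towards the white pointer. Plug 60 mm across, z 0-18 mm, lugs on +x and -x (12 mm wide, to 39 mm from the axis, z 1-8 mm). Disc 96 mm across, z 18-24 mm. Golden grip bar on top along x: 54 long, 14 thick, z 24-54 mm, centred. Fully down, its origin is 62 mm above the canister's (79 if the lugs miss).
- pointer (a point): Outer end of the lid's white pointer stripe, 48 mm from the lid's axis along its x, at the top of the disc (24 mm above the lid's origin). One lug is right below it.
- entry_mark (a point): Middle of the white entry mark on the canister's flange, 55 mm from the axis, 77 mm up, 0.70 rad anticlockwise (from above) of the blue mark. With the pointer here the lugs drop through the collar's gaps; then they turn clockwise beneath the collar. A stop blocks anticlockwise turning.
- half_mark (a point): Middle of the blue halfway mark on the canister's flange, on the canister's x axis, 55 mm from its axis, 77 mm up. Turning is easy from white to blue; sprung balls begin to resist about 0.13 rad past blue and click over at about 0.4 rad past blue.
- lock_mark (a point): Middle of the red lock mark on the canister's flange, 55 mm from the axis, 77 mm up, 0.70 rad clockwise (from above) of the blue mark. A hard stop is here.
- slate: Bystander: grey slate tablet in a pine frame lying flat, 182 x 220 x 12 mm, origin centre of underside.
- cups: Bystander: three nested olive-wood cups, 84 mm across, 82 mm high, origin centre of underside.
- tin: Bystander: red tin pencil box, 62 x 192 (along its y) x 26 mm, origin centre of underside.
- bangle: Bystander: golden mvule bangle lying flat, 76 mm across, 16 mm high, origin centre of underside.
There are look-alikes about, which are no part of the job. Leave any black or turquoise look-alike of the lid alone.

How it is judged:
By the outcome, as a careful person would: the job done as asked, in the order asked, and still so for the second after the job is handed in, while the arm keeps its last pose, push and grip.
It also fails if it takes over 51 s, if anything falls off the work surface, if the arm or the gripper's body presses on something with over 40 N, if the wrist force passes 120 N, or if a joint passes its speed limit or range.

## Working session

There is one attempt and no reset: what is moved stays moved. The work goes in short steps, Python scripts to look and compute and a shell command to move; the robot and the scene stay as the last step left them, time stands still between calls to the robot, and variables do not carry over. Pictures are saved under pics/ and viewed, at most 10 in all, crops included, and the job is handed in when it is done.

```bash
mkdir -p pics; cat > h.py <<'E'
import numpy as np,cv2,pickle
from station import bot
def snap(n,tag):
    c=bot.read_camera(n); pickle.dump(c,open(f'pics/{tag}.pkl','wb'))
    cv2.imwrite(f'pics/{tag}.png',c['pixels'][:,:,::-1]); return c
def load(tag): return pickle.load(open(f'pics/{tag}.pkl','rb'))
def ray(c,u,v):
    f=192/np.tan(np.radians(c['fovy'])/2)
    return np.array([(u-c['cx'])/f,(v-c['cy'])/f,1.])
def pt(c,u,v,z=None):
    r=ray(c,u,v);T=np.array(c['pose'])
    if z is None: d=c['depth'][int(round(v)),int(round(u))]
    else: d=(z-T[2,3])/(T[:3,:3]@r)[2]
    return T[:3,:3]@(r*d)+T[:3,3]
E
python3 - <<'E'
from h import *
np.set_printoptions(precision=4,suppress=True)
for n in('top','side'):
    c=snap(n,n+'0');print(n,c['fovy'],c['cx'],c['cy'],np.array(c['pose']))
o=bot.get_obs();print(o)
a=cv2.imread('pics/top0.png');b=cv2.imread('pics/side0.png')
cv2.imwrite('pics/top0b.png',cv2.resize(a,(800,600),interpolation=2))
cv2.imwrite('pics/side0b.png',cv2.resize(b,(800,600),interpolation=2))
E
```

```text
top 48.86366515314706 253.55982722647266 178.35617225135968 [[ 0.0236 -0.9889  0.1468  0.4167]
 [-0.9997 -0.0249 -0.0071  0.    ]
 [ 0.0106 -0.1466 -0.9891  1.2629]
 [ 0.      0.      0.      1.    ]]
side 43.077695346189095 256.8628545406236 183.76737678273872 [[ 0.9919 -0.0862  0.093   0.4372]
 [-0.1265 -0.7234  0.6787 -0.9496]
 [ 0.0088 -0.685  -0.7285  1.0924]
 [ 0.      0.      0.      1.    ]]
{'t': 0.1, 'q': array([-1.3241,  0.4777,  0.0224,  1.5563, -0.0115,  1.1093, -0.0831]), 'joint_vel': array([-0.0005,  0.0003, -0.0015, -0.0031,  0.001 , -0.0002,  0.0008]), 'joint_torque': array([  0.0045, -59.7768,   1.6137, -28.1957,   0.0128,   0.0051,
         0.    ]), 'eef_pos': array([0.2343, 0.6325, 0.2304]), 'tool_rot': array([-0.0001,  0.1765,  0.9843, -0.0008]), 'contact_force': array([-0.6971,  0.1911, -0.7651]), 'torque': array([ 0.0278, -0.0086,  0.027 ]), 'grasp_force': 0.0, 'gripper_width': 1.0026181566706571}
```

View pics/top0b.png

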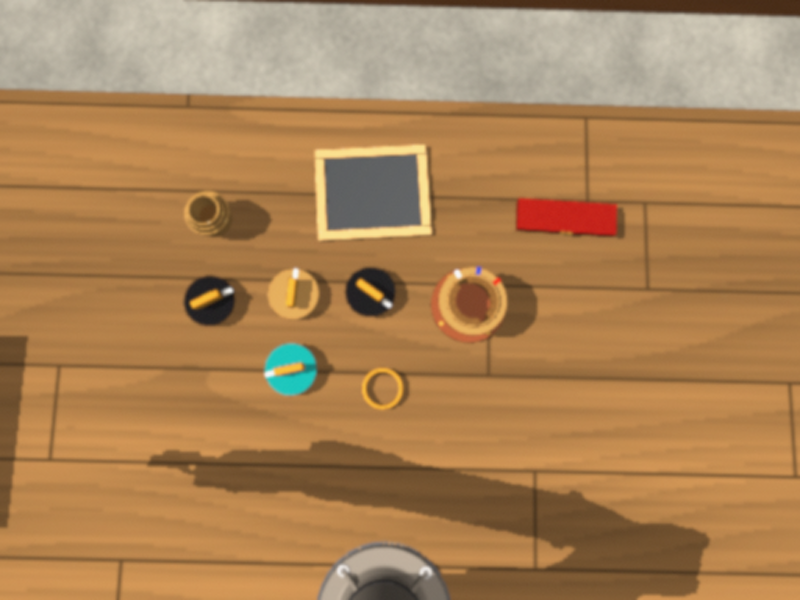

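View pics/side0b.png

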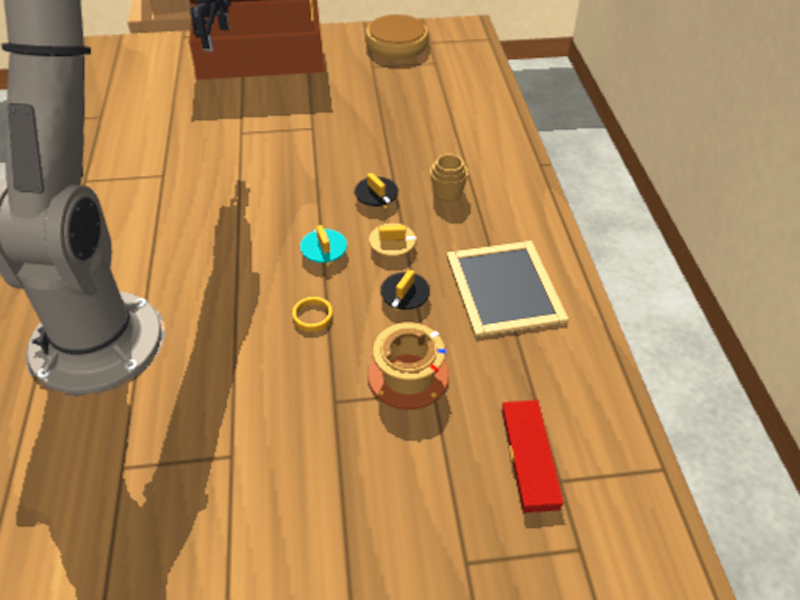

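Lid candidates in the top view (800x600 px): olive (293,293), black (210,300), black (370,292) and turquoise (291,369). Only the one at (293,293) is olive wood, so it fits the description. The canister is at (472,300), with its marks at white (458,273), blue (479,270) and red (497,281). I'll confirm in an enlarged crop.

```bash
python3 - <<'E'
from h import *
a=cv2.imread('pics/top0.png')
k=dict(fx=8,fy=8,interpolation=cv2.INTER_CUBIC)
l=cv2.resize(a[160:220,163:213],None,**k);r=cv2.resize(a[160:220,277:327],None,**k)
cv2.imwrite('pics/crop0.png',np.hstack([l,r]))
E
```

```text
(no output)
```

View pics/crop0.png

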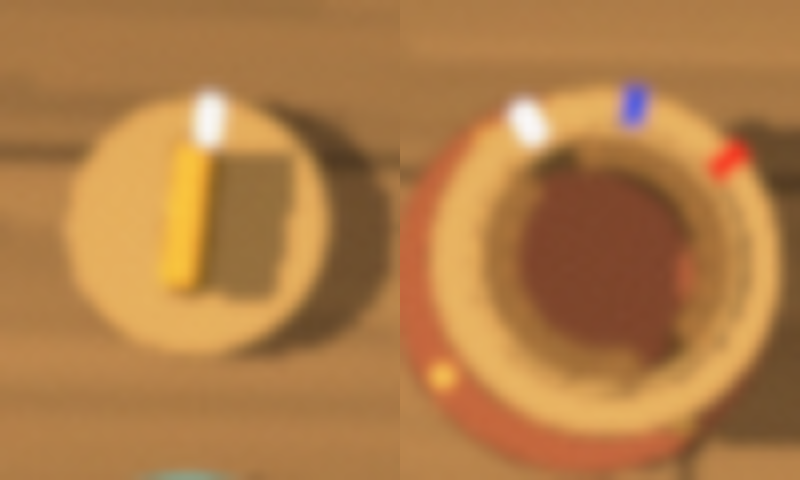

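The left crop is the olive lid with gold bar: disc centre about (198,224), pointer end (210,92). The right crop is the canister: flange centre (605,261), white (528,122), blue (634,106), red (729,160).

```bash
python3 - <<'E'
from h import *
np.set_printoptions(precision=4,suppress=True)
c=load('top0')
L=lambda u,v,z:pt(c,163+(u+.5)/8-.5,160+(v+.5)/8-.5,z)
R=lambda u,v,z:pt(c,277+(u-400+.5)/8-.5,160+(v+.5)/8-.5,z)
lc=L(198,224,.024);lp=L(210,97,.024)
ax=[L(193,145,.054),L(181,290,.035)]
d=lp-lc;print('lid',lc,lp,np.hypot(*d[:2]),np.arctan2(d[1],d[0]), 'diam',np.linalg.norm(L(66,224,.024)-L(331,224,.024)))
cc=R(605,261,.076);print('can',cc,'diam',np.linalg.norm(R(430,261,.076)-R(780,261,.076)))
for n,u,v,o in(('w',528,122,-.7),('b',634,106,0),('r',729,160,.7)):
    p=R(u,v,.077);d=p-cc;print(n,p,np.hypot(*d[:2]),np.arctan2(d[1],d[0])+o)
print(bot.get_obs()['tool_rot'])
from scipy.spatial.transform import Rotation as Ro
q=bot.get_obs()['tool_rot'];print(Ro.from_quat([*q[1:],q[0]]).as_matrix())
w=snap('wrist','w0');print(np.array(w['pose']))
E
```

```text
lid [0.5682 0.1859 0.024 ] [0.6158 0.1836 0.024 ] 0.04756329952221603 -0.04695953737250944 diam 0.09753096831517939
can [ 0.5568 -0.1469  0.076 ] diam 0.12392696594194896
w [ 0.6057 -0.119   0.077 ] 0.056280693005652305 -0.18236306587152196
b [ 0.6124 -0.1567  0.077 ] 0.056484929443827374 -0.17494522148542685
r [ 0.5939 -0.1906  0.077 ] 0.05729635507160845 -0.16750655901194056
[-0.0001  0.1765  0.9843 -0.0008]
[[-0.9377  0.3474 -0.0005]
 [ 0.3474  0.9377 -0.0015]
 [-0.0001 -0.0016 -1.    ]]
[[ 0.3474  0.894   0.2831  0.1609]
 [ 0.9377 -0.3309 -0.106   0.6598]
 [-0.0011  0.3023 -0.9532  0.3714]
 [ 0.      0.      0.      1.    ]]
```

```bash
python3 -m jog '[[-1,-0.6,0,0],[-3.5,-2.3,0.2,-0.05],[-7,-4.5,0.5,-0.1],[-10.5,-6.8,0.8,-0.15],[-14,-9,1,-0.2],[-17.5,-11.3,1.3,-0.25],[-21,-13.6,1.5,-0.304],[-24.5,-15.8,1.7,-0.304],[-28,-18.1,2,-0.304],[-31.5,-20.4,2.3,-0.304],[-35,-22.6,2.5,-0.304],[-38.5,-24.9,2.7,-0.304],[-42,-27.2,3,-0.304],[-45,-29.1,3,-0.304],[-46.5,-30.1,3,-0.304],[-46.85,-30.3,3,-0.304],[-46.85,-30.3,3,-0.304],[-46.85,-30.3,3,-0.304]]' -1
python3 - <<'E'
from h import *
from scipy.spatial.transform import Rotation as Ro
np.set_printoptions(precision=4,suppress=True)
w=snap('wrist','w1');o=bot.get_obs();print(o['q'],o['eef_pos'],np.array(w['pose']),w['fovy'],w['cx'],w['cy'])
q=o['tool_rot'];print(Ro.from_quat([*q[1:],q[0]]).as_matrix())
cv2.imwrite('pics/w1b.png',cv2.resize(cv2.imread('pics/w1.png'),(800,600),interpolation=2))
E
```

```text
t: 1.65
eef_pos: [0.5678, 0.1868, 0.2011]
tool_rot: [-0.0, 0.025, 1.0, 0.0]
contact_force: [0.1, 0.5, -0.6]
gripper_width: 1.0
grasp_force: 0.0
[-0.5277  0.381   0.1348  1.7851 -0.0615  0.98    1.154 ] [0.5675 0.1876 0.2012] [[ 0.0502  0.9522  0.3012  0.4897]
 [ 0.9987 -0.0482 -0.0143  0.1909]
 [ 0.0009  0.3015 -0.9535  0.3422]
 [ 0.      0.      0.      1.    ]] 62.49508303046445 250.68914033248507 188.81500204181324
[[-0.9988  0.0487 -0.0008]
 [ 0.0487  0.9988  0.0008]
 [ 0.0009  0.0008 -1.    ]]
```

View pics/w1b.png

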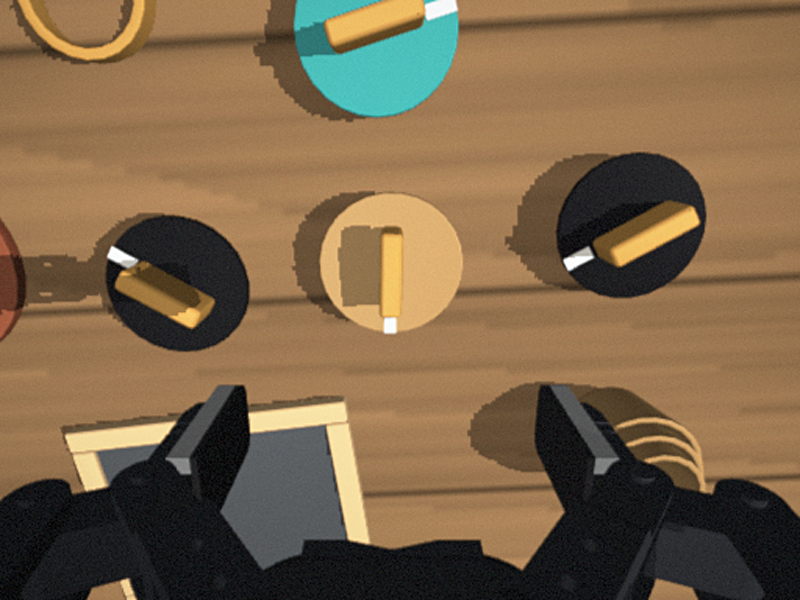

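The wrist view shows the olive lid's disc spanning x 320–462, y 193–333 (800x600 px), centre about (391,262). Its bar top runs from (393,229) to (391,317) and the pointer end is at (390,333). Next I'll refine the position from this.

```bash
python3 - <<'E'
from h import *
np.set_printoptions(precision=4,suppress=True)
c=load('w1');s=512/800
P=lambda u,v,z:pt(c,(u+.5)*s-.5,(v+.5)*s-.5,z)
# olive disc mask boundary -> points at z=.024 -> circle
px=cv2.cvtColor(c['pixels'],cv2.COLOR_RGB2HSV)
E=[P(320,262,.024),P(462,262,.024),P(391,193,.024),P(391,332.5,.024),P(341,213,.024),P(441,213,.024)]
A=np.array([[2*p[0],2*p[1],1] for p in E]);b=[p[0]**2+p[1]**2 for p in E]
x=np.linalg.lstsq(A,b,rcond=None)[0];print('c',x[:2],'r',np.sqrt(x[2]+x[0]**2+x[1]**2))
pe=P(390,332.5,.024);d=pe[:2]-x[:2];print(pe,np.hypot(*d),np.arctan2(d[1],d[0]))
# bar top by depth
T=np.array(c['pose']);f=192/np.tan(np.radians(c['fovy'])/2)
v,u=np.mgrid[:384,:512];D=c['depth']
W=(np.dstack([(u-c['cx'])/f,(v-c['cy'])/f,np.ones_like(D)])*D[...,None])@T[:3,:3].T+T[:3,3]
for lo,hi in((.048,.06),(.019,.030)):
    m=(W[...,2]>lo)&(W[...,2]<hi)&(np.hypot(W[...,0]-.568,W[...,1]-.186)<.065)&(D>0)
    p=W[m];r=cv2.minAreaRect(p[:,:2].astype(np.float32)*1000);print(m.sum(),p.mean(0),r)
E
```

```text
c [0.5696 0.1865] r 0.04726629848398196
[0.617  0.1834 0.024 ] 0.047511706629972485 -0.06564963977869805
777 [0.5678 0.1863 0.052 ] ((568.8102416992188, 186.48855590820312), (13.403026580810547, 53.08002853393555), 86.75516510009766)
5590 [0.5666 0.1863 0.0223] ((569.301025390625, 186.01788330078125), (94.9824447631836, 94.69439697265625), 0.19316419959068298)
```

```bash
python3 -m jog '[[-0.1,0,2,0.008],[-0.15,0,5,0.008],[-0.15,0,8.5,0.008],[-0.15,0,12,0.008],[-0.15,0,14.5,0.008],[-0.15,0,16,0.008],[-0.15,0,16.8,0.008],[-0.15,0,17.2,0.008],[-0.15,0,17.2,0.008],[-0.15,0,17.2,0.008],[-0.15,0,17.2,0.008]]' -1 && python3 -m jog '[[0,0,0,0],[0,0,0,0],[0,0,0,0],[0,0,0,0],[0,0,0,0],[0,0,0,0],[0,0,0,0],[0,0,0,0],[0,0,0,0],[0,0,0,0],[0,0,0,0],[0,0,0,0]]' 1 70
```

```text
t: 2.62
eef_pos: [0.5709, 0.1867, 0.0307]
tool_rot: [0.001, 0.029, 1.0, 0.001]
contact_force: [0.2, 0.3, 0.5]
gripper_width: 0.998
grasp_force: 0.0
t: 3.62
eef_pos: [0.5703, 0.1861, 0.0296]
tool_rot: [0.0, 0.029, 1.0, 0.0]
contact_force: [-0.6, -0.7, 4.0]
gripper_width: 0.146
grasp_force: 69.4
```

```bash
python3 -m jog '[[0,0,-0.5,0],[0,0,-2,0],[0,0,-4.5,0],[0,0,-7.5,0],[0,0,-10.5,0],[0,-1,-13,0],[0,-3,-15,0],[-0.1,-6,-16.5,0],[-0.1,-9,-17,0],[-0.2,-12,-17,0],[-0.2,-15,-17,0],[-0.2,-18,-17,0],[-0.2,-20,-17,0],[-0.2,-21.2,-17,0],[-0.2,-21.6,-17,0],[-0.2,-21.6,-17,0],[-0.2,-21.6,-17,0],[-0.2,-21.6,-17,0]]'
python3 - <<'E'
from h import *
w=snap('wrist','w2')
cv2.imwrite('pics/w2b.png',cv2.resize(cv2.imread('pics/w2.png'),(800,600),interpolation=2))
E
```

```text
t: 5.12
eef_pos: [0.5595, -0.0276, 0.1991]
tool_rot: [-0.0, 0.028, 1.0, 0.0]
contact_force: [0.5, -0.6, -0.9]
gripper_width: 0.148
grasp_force: 68.9
```

View pics/w2b.png

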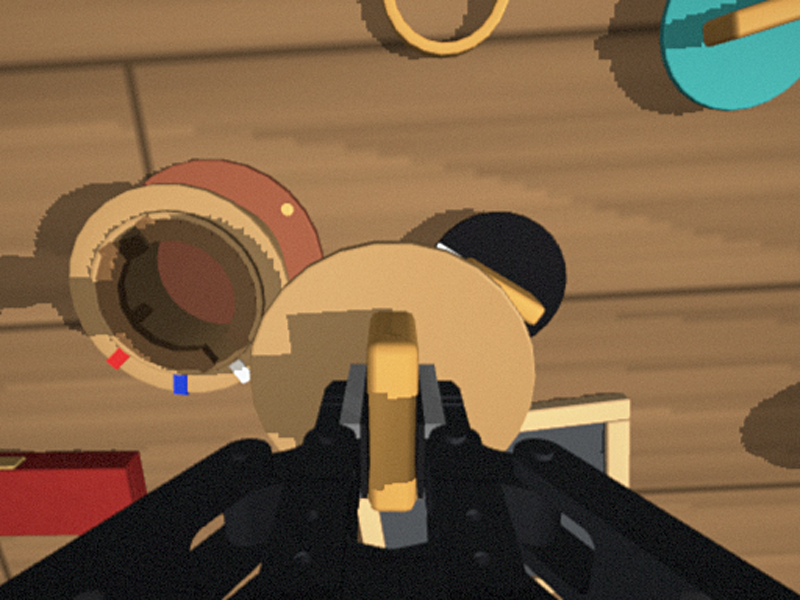

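The lid is held level. The canister is at left with marks red (118,358), blue (181,384) and white (240,371), and its collar ring is visible. I'll fit both from the depth image.

```bash
cat > fit.py <<'E'
from h import *
from scipy.optimize import least_squares
from scipy.spatial.transform import Rotation as Ro
np.set_printoptions(precision=4,suppress=True)
def cloud(c):
    T=np.array(c['pose']);f=192/np.tan(np.radians(c['fovy'])/2)
    v,u=np.mgrid[:384,:512];D=c['depth']
    return (np.dstack([(u-c['cx'])/f,(v-c['cy'])/f,np.ones_like(D)])*D[...,None])@T[:3,:3].T+T[:3,3]
def circ(p,r0=None):
    if r0: return least_squares(lambda x:np.hypot(p[:,0]-x[0],p[:,1]-x[1])-r0,p.mean(0)[:2],loss='soft_l1',f_scale=.001).x
    x=least_squares(lambda x:np.hypot(p[:,0]-x[0],p[:,1]-x[1])-x[2],[*p.mean(0)[:2],.05],loss='soft_l1',f_scale=.001).x;return x
E
python3 - <<'E'
from fit import *
c=load('w2');W=cloud(c);s=512/800
near=np.hypot(W[...,0]-.5568,W[...,1]+.1469)
hz=W[...,2][(near<.07)];h,e=np.histogram(hz,np.arange(.06,.09,.002));print(h,e[0])
m=(near<.068)&(W[...,2]>.07)&(W[...,2]<.088)
u=np.uint8(m)*255
cs,_=cv2.findContours(u,cv2.RETR_CCOMP,cv2.CHAIN_APPROX_NONE)
for k in sorted(cs,key=len)[-2:]:
    k=k[:,0];q=W[k[:,1],k[:,0]];print(len(q),circ(q[m[k[:,1],k[:,0]]]))
px=c['pixels'].astype(int);R,G,B=px[...,0],px[...,1],px[...,2]
for n,mm,o in(('w',(px.min(2)>150),-.7),('b',(B>R+50)&(B>G+50),0),('r',(R>G+100)&(R>B+100),.7)):
    mm=mm&(near<.066)&(near>.045)&(W[...,2]>.06)
    v,u=np.nonzero(mm);p=pt(c,u.mean(),v.mean(),.077);print(n,mm.sum(),u.mean()/s,v.mean()/s,p)
# held lid
L=np.hypot(W[...,0]-.56,W[...,1]+.028)<.06
for lo,hi in((.18,.20),(.215,.235)):
    a=L&(W[...,2]>lo)&(W[...,2]<hi)&(R>B+50)
    p=W[a];print(a.sum(),p.mean(0));
    if lo<.2:
        cs,_=cv2.findContours(np.uint8(a)*255,cv2.RETR_EXTERNAL,cv2.CHAIN_APPROX_NONE);k=max(cs,key=len)[:,0]
        k=k[k[:,1]*600/384<400];q=W[k[:,1],k[:,0]];print('disc',circ(q))
        A=np.c_[p[:,:2],np.ones(len(p))];print('plane',np.linalg.lstsq(A,p[:,2],rcond=None)[0])
    else: print(cv2.minAreaRect(p[:,:2].astype(np.float32)*1000))
o=bot.get_obs();print(o['eef_pos'],o['tool_rot'],o['q'])
E
```

```text
[  32   40   43   38   79  208 1729 3375 1717 3000   15    0    0    0] 0.06
241 [ 0.5583 -0.1472  0.0329]
397 [ 0.5578 -0.1475  0.0608]
w 107 239.7196261682243 370.5023364485981 [ 0.6059 -0.119   0.077 ]
b 111 179.8141891891892 383.8682432432432 [ 0.6125 -0.1557  0.077 ]
r 112 117.17354910714286 357.7427455357143 [ 0.5937 -0.1889  0.077 ]
14556 [ 0.5424 -0.0264  0.192 ]
disc [ 0.5574 -0.0272  0.0458]
plane [0.001  0.0011 0.1914]
3409 [ 0.5551 -0.0271  0.2215]
((558.725341796875, -20.68820571899414), (26.9622859954834, 53.912940979003906), 87.15192413330078)
[ 0.5595 -0.0277  0.1992] [-0.0001  0.028   0.9996  0.0003] [-0.2298  0.3249  0.2084  1.8789 -0.0824  0.9461  1.531 ]
```

Canister centre is (0.558,-0.1473) with yaw about -0.16, so the white mark is at 0.54. Lid yaw is about -0.056, so spin -0.596. Next I move above the mouth.

```bash
python3 -m jog '[[-0.05,-1,0,-0.04],[-0.1,-3,0,-0.12],[-0.3,-5.5,0.5,-0.22],[-0.4,-8,1,-0.32],[-0.5,-10,2,-0.42],[-0.6,-11.4,3,-0.51],[-0.6,-11.9,4,-0.57],[-0.6,-11.9,5,-0.596],[-0.6,-11.9,6,-0.596],[-0.6,-11.9,6.5,-0.596],[-0.6,-11.9,6.5,-0.596],[-0.6,-11.9,6.5,-0.596],[-0.6,-11.9,6.5,-0.596]]'
python3 - <<'E'
from fit import *
w=snap('wrist','w3');t=snap('side','s3');o=bot.get_obs()
print(o['eef_pos'],o['tool_rot'],2*np.arctan2(o['tool_rot'][2],o['tool_rot'][1])-np.pi,o['q'],o['contact_force'])
a=cv2.imread('pics/s3.png')[185:275,215:315];b=cv2.imread('pics/w3.png')
cv2.imwrite('pics/c3.png',np.hstack([cv2.resize(a,(400,360),interpolation=2),cv2.resize(b,(400,360),interpolation=2)]))
E
```

```text
t: 6.25
eef_pos: [0.5589, -0.1484, 0.1348]
tool_rot: [0.0, -0.266, 0.964, -0.0]
contact_force: [-0.3, 0.8, -0.9]
gripper_width: 0.148
grasp_force: 68.8
[ 0.5589 -0.1487  0.135 ] [ 0.0006 -0.2655  0.9641 -0.0002] 0.5374828195002848 [ 0.0573  0.4294  0.1213  1.8873 -0.0686  0.8276  2.3224] [ 0.1141 -0.3334 -1.9878]
```

View pics/c3.png

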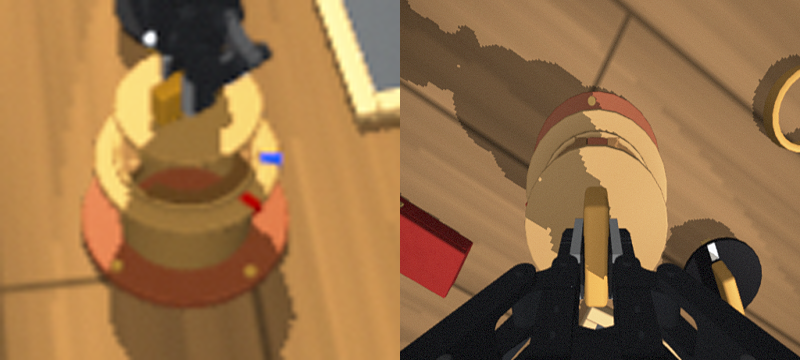

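```bash
python3 -m jog '[[-0.1,0.15,0.3,0],[-0.1,0.15,1,0],[-0.1,0.15,1.7,0],[-0.1,0.15,2.2,0],[-0.1,0.15,2.5,0],[-0.1,0.15,2.7,0],[-0.1,0.15,2.9,0],[-0.1,0.15,3.1,0],[-0.1,0.15,3.1,0]]'; python3 -c "
from fit import *
o=bot.get_obs();print(o['eef_pos'],o['contact_force'],o['torque'])"
```

```text
t: 7.1
eef_pos: [0.5583, -0.1471, 0.103]
tool_rot: [-0.0, -0.265, 0.964, 0.0]
contact_force: [0.2, -0.4, -1.2]
gripper_width: 0.147
grasp_force: 68.8
[ 0.5583 -0.1471  0.103 ] [ 0.2293 -0.4123 -1.1632] [-0.0085  0.0189 -0.0261]
```

```bash
python3 -m jog '[[0,0,0.2,0],[0,0,0.4,0],[0,0,0.6,0],[0,0,0.8,0],[0,0,0.9,0],[0,0,1.0,0],[0,0,1.1,0],[0,0,1.15,0],[0,0,1.15,0],[0,0,1.15,0]]'; python3 -c "
from fit import *
o=bot.get_obs();print(o['eef_pos'],o['contact_force'],o['torque'])"
```

```text
t: 7.93
eef_pos: [0.5585, -0.1471, 0.0918]
tool_rot: [0.0, -0.265, 0.964, 0.0]
contact_force: [-0.7, -0.1, -1.8]
gripper_width: 0.149
grasp_force: 68.9
[ 0.5585 -0.1471  0.0918] [-0.6978 -0.1208 -1.776 ] [ 0.0082 -0.0397  0.0139]
```

```bash
python3 -m jog '[[0,0,0.03,0],[0,0,0.06,0],[0,0,0.09,0],[0,0,0.12,0],[0,0,0.12,0],[0,0,0.12,0]]'; python3 -c "
from fit import *
o=bot.get_obs();print(o['eef_pos'],o['contact_force'],o['torque'])"
```

```text
t: 8.43
eef_pos: [0.5585, -0.1471, 0.0916]
tool_rot: [0.0, -0.265, 0.964, 0.0]
contact_force: [-2.4, 1.5, 8.8]
gripper_width: 0.148
grasp_force: 70.3
[ 0.5585 -0.1471  0.0916] [-2.3593  1.5207  8.847 ] [0.1769 0.8036 0.0396]
```

Seated: contact came at TCP z 0.0916, exactly the predicted full depth. Now the clockwise twist, first part.

```bash
python3 -m jog '[[0,0,0,0.02],[0,0,0,0.05],[0,0,0,0.09],[0,0,0,0.13],[0,0,0,0.17],[0,0,0,0.21],[0,0,0,0.25],[0,0,0,0.29],[0,0,0,0.33],[0,0,0,0.37],[0,0,0,0.4],[0,0,0,0.4]]'; python3 -c "
from fit import *
o=bot.get_obs();print(o['eef_pos'],o['contact_force'],o['torque'],2*np.arctan2(o['tool_rot'][2],o['tool_rot'][1])-np.pi)"
```

```text
t: 9.43
eef_pos: [0.5592, -0.1478, 0.0916]
tool_rot: [0.001, -0.068, 0.998, -0.001]
contact_force: [-0.4, -1.7, 6.3]
gripper_width: 0.148
grasp_force: 69.8
[ 0.5592 -0.1478  0.0916] [-0.3845 -1.7307  6.3131] [-0.2233  0.3177 -0.0002] 0.1355584241269292
```

Turning freely with low torque and still at full depth. Continue to the blue mark with spin +0.295.

```bash
python3 -m jog '[[0,0,0,0.03],[0,0,0,0.07],[0,0,0,0.11],[0,0,0,0.15],[0,0,0,0.19],[0,0,0,0.23],[0,0,0,0.26],[0,0,0,0.285],[0,0,0,0.295],[0,0,0,0.295],[0,0,0,0.295]]'; python3 - <<'E'
from fit import *
o=bot.get_obs();print(o['eef_pos'],o['contact_force'],o['torque'],2*np.arctan2(o['tool_rot'][2],o['tool_rot'][1])-np.pi)
snap('top','t4');snap('side','s4')
k=dict(dsize=(400,400),interpolation=cv2.INTER_CUBIC)
cv2.imwrite('pics/c4.png',np.hstack([cv2.resize(cv2.imread('pics/t4.png')[165:225,272:332],**k),cv2.resize(cv2.imread('pics/s4.png')[195:265,225:295],**k)]))
E
```

```text
t: 10.35
eef_pos: [0.5593, -0.1479, 0.0916]
tool_rot: [0.001, 0.079, 0.997, -0.0]
contact_force: [-0.8, -1.3, 5.3]
gripper_width: 0.148
grasp_force: 69.8
[ 0.5593 -0.1479  0.0916] [-0.7522 -1.2792  5.3309] [-0.1842  0.3289  0.0877] -0.15802875489798307
```

View pics/c4.png

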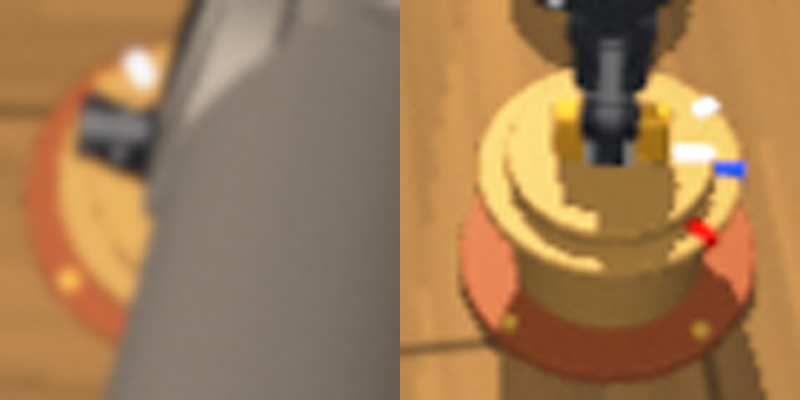

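In the side crop the lid is seated, with its pointer stripe (676–716,153) next to the blue mark (731,169). I'll check the angle numerically.

```bash
python3 - <<'E'
from fit import *
c=load('s4');c0=load('side0');C=np.array([.558,-.1473])
S=lambda u,v,z:pt(c,225+(u-400+.5)*70/400-.5,195+(v+.5)*70/400-.5,z)
for n,u,v,z in(('ptr mid',695,153.5,.086),('ptr end',715,153,.086),('blue',731,169,.077),('white',706,106,.077),('red',703,233,.077)):
    p=S(u,v,z);d=p[:2]-C;print(n,p,np.hypot(*d),np.arctan2(d[1],d[0]))
# disc top outline
E=[S(u,v,.086) for u,v in((505,150),(714,153),(608,236),(540,217),(680,217))];E=np.array(E)
print(circ(E,.048))
E
```

```text
ptr mid [ 0.5992 -0.1538  0.086 ] 0.04173865253472106 -0.1566557195239345
ptr end [ 0.6085 -0.1546  0.086 ] 0.05101200107474894 -0.14414457857699037
blue [ 0.6159 -0.1578  0.077 ] 0.058850912223134356 -0.17982005895825523
white [ 0.6103 -0.1188  0.077 ] 0.05956120916997149 0.4990759236936789
red [ 0.5972 -0.193   0.077 ] 0.060200879794132967 -0.8622601942524677
[ 0.5598 -0.1494]
```

The chord between the white and red marks, which doesn't depend on the centre estimate, gives a canister yaw of about -0.17. The lid is at -0.158, so I'll trim by +0.012, then hold and hand in.

```bash
python3 -m jog '[[0,0,0,0.006],[0,0,0,0.012],[0,0,0,0.012],[0,0,0,0.012],[0,0,0,0.012]]'; python3 -c "
from fit import *
o=bot.get_obs();print(o['eef_pos'],o['contact_force'],o['torque'],o['grasp_force'],2*np.arctan2(o['tool_rot'][2],o['tool_rot'][1])-np.pi)
print(bot.hand_in())"
```

```text
t: 10.87
eef_pos: [0.5592, -0.1479, 0.0916]
tool_rot: [0.001, 0.085, 0.996, -0.0]
contact_force: [-1.4, -0.7, 5.4]
gripper_width: 0.149
grasp_force: 69.8
[ 0.5592 -0.1479  0.0916] [-1.3633 -0.6985  5.42  ] [-0.2729  0.2902  0.0697] 69.78817462921143 -0.16989533116586042
the job is handed in; nothing more can be done
None
```

I set the olive-wood lid fully down at the white mark, twisted it clockwise to within about 0.01 rad of the blue halfway mark by my measurements, and handed the job in at about 11 s with the gripper still holding it there.

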